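# Weigh the sample jars and secure the balance

## Robot

A 6-joint arm with a two-finger parallel gripper is mounted at the origin on a cart in front of the work surface, level with it; the furniture and walls round the work are solid. World frame = base frame: x ahead of the robot, y to its left, z up, the work surface at z = 0. Lengths are in m, angles in rad, forces in N, time in s.
With the tool pointing down it reaches from about 0.275 to 0.725 m from the base axis. Payload 5.6 kg.
Tool frame: the origin (TCP) lies between the finger pads; the fingertips stand 25 mm ahead of it and the grasp point (between the pads) lies 6 mm ahead of it; z points along the fingers, y is the line along which they close (so a half turn about z gives the same grasp; the last joint's range is limited). The gripper opens to 85 mm and grips with 20 to 120 N. Pads are 22 mm wide; open, the fingers measure 114 mm over their backs; the gripper's body (76 mm by 85 mm) begins 54 mm behind the grasp point. The pads swing forward as they close: fully open they stand 13 mm farther back than shut.
Start: joints at [-0.971, 0.255, 0.108, 0, -1.424, -0.285], TCP at [0.17, -0.523, 0.256] pointing down, gripper open.
Joint ranges: [-2.95, 2.95], [-1.21, 1.97], [-1.09, 1.5], [-2.87, 1.71], [-2.94, -0.07], [-3.05, 3.05]. Speed limits (rad/s): [2.57, 2.57, 3.14, 3.14, 3.14, 3.14].

## Interface

Orientations are given as [roll, pitch, yaw] about the fixed x, y, z axes, in that order (R = Rz(yaw) Ry(pitch) Rx(roll)).
In Python, from cell import bot gives the robot as it stands.
- The arm moves only by the shell command python3 -m crank 'ROWS' [FORCE]. ROWS is JSON, a list of rows, each a list of 5 numbers: the shift along the tool's x, y, z in m, then the turn about the tool's z in rad, then the closure, from -1 (fully open) to 1 (shut). A call has 1 to 20 rows; each row shifts and turns the commanded pose from where the row before left it, along the tool's axes as they then stand; what a row does not reach is not made up. A row lasts 1/8 s, in which the tool goes at most 62.5 mm and 10.7 degrees, less where a joint would pass 70% of its speed; a pose out of reach is approached as far as the arm can. A call with a gripper value outside its range is refused whole. The fingers move at their own pace and stop on an object; FORCE is the grip in N (left out, the last holds). Time passes only in rows, so rows that do not move let the fingers close. It gives the time, the measured TCP pose, the force, the opening and the grip force at its end, in the units of the state.
- bot.get_state(): the state, without advancing time (a new reading comes with each control period).
- bot.grab_frame(name): name is "side" or "top" or "wrist"; returns a dict with "frame" (420x560x3 uint8, red, green, blue), "fovy" (degrees; the focal length in pixels is half the picture's height over the tangent of half this angle, whatever the lens; pixels are square), "cx", "cy" (the principal point, pixels), "extrinsics" (4x4, takes a point from camera to world coordinates). Camera axes: x right, y down, z forward; pixel columns grow to the right and rows downward; lengths in m; the calibration is good to about 2 mm. A picture is of the moment at which its call begins. There is no depth.
- bot.hand_in(): hands the job in; it is judged then, once.
Trained networks look in a picture, given as the dict that the camera call returned (one of the last four; its "shot" number tells which), for a name from the list of things; names that differ only in an ending like _2 or _b are one class to them, and where a whole thing is asked for, a point or a joint stands for the part that bears it (a point fixed in the world has none). Each returns a list of dicts, best first, with "confidence" (0 to 1); they miss things now and then, are a little off and sometimes report something else, mostly with a low value. They report only what shows in the picture. A call takes as long as a camera call. They do not tell look-alikes from the thing itself.
- bot.boxes_of(picture, thing): "position" ([row, column] in pixels, amid what is visible of it).
- bot.regions_of(picture, thing): "mask" (420x560 bool, what is visible of it) and "position" ([row, column] in pixels, amid what is visible of it).
- bot.tip_of(picture, thing): "position" ([row, column] in pixels: a listed point, or the origin of a listed thing).
The state is a dict: "clock": time; "q": joint angles; "joint_velocities": joint speeds; "tau": joint torques, N m; "tool_pos": TCP position; "tool_rot": TCP orientation; "ft_force": force on the tool from outside, world axes, zero at the start; "wrist_torque": the same for the moment, N m; "opening": opening from 0.0 (shut) to 1.0 (fully open); "gripper_force": force on a finger pad.
Only numpy, scipy, OpenCV 4.12 (cv2) and the standard library are available. Lean on these libraries where they do the work, as an engineer would, in place of code of your own. Each camera call takes 0.05 s, during which the arm holds its last target. There are 200 camera calls.

## Task

Put all the sample jars that are on the bench on the left pan of the two-pan balance, and load weights from the tray on the right pan until the beam is level, with the pointer between its two marks and nothing but the jars and weights acting on it. Then swing the beam hook down until it rests fully in its catch, so that the beam is held level. Weights that are not needed belong in the weight tray; leave the other things on the bench alone.

Things in the scene. Friction and masses are not known exactly. Their poses are not given: they have to be found in the camera images.
- balance: grey two-pan trip balance, fixed on the bench, base 215 (x) x 330 (y) mm, about 0.15 m high without the hook. Origin under its middle on the bench; +x points away from the robot, +y to the left pan, z up. Between the pans is a column 56 mm wide (x -30 to +80 mm, up to 118 mm high) with a white plate with two marks on its front, before which the pointer stands
- beam (a joint): tilt of the beam in rad: 0 level, + left pan up (right side too heavy), - left pan down (left side too heavy); stops at +-0.1. The pans stay horizontal and it does not matter where on a pan a load stands. The beam has a weak spring: when at rest and off its stops it reads 0.050 rad for each 100 g of difference; it settles in about 1.5 s. The pointer is between the marks within +-0.035 rad
- left_pan_floor (a point): centre of the upper face of the left pan (the robot's left, +y): a steel tray 220 mm (x) by 100 mm (y) inside a rim 9 mm high, 95 mm above the bench when level, moving up and down 12 mm; axes as the balance's
- right_pan_floor (a point): the same for the right pan, 270 mm from the left pan's
- hook (a joint): angle of the beam hook in rad: 0 closed (arm level, at rest in its catch, its fork about the pointer), grows as it swings up; starts open, stiff hinge that stays where it is left (about 0.6 N at the peg). It swings in the balance's x-z plane about point hook_hinge; when closed the arm points to the balance's -x (towards the robot). With the beam more than about 0.06 rad off level the fork strikes the pointer and the hook cannot close
- hook_peg (a point): middle of the bare part of the black round side peg at the hook's tip, the place to hold it: the peg is 14 mm across and lies along the balance's y, 50 mm long to the right (-y) of the arm, this point 31 mm right of the arm's middle, 155 mm from the hinge axis. It can be held from above with the fingers before and behind it and led along its arc
- hook_hinge (a point): point on the hook's hinge axis (the balance's y), level with point hook_peg along that axis, 140 mm above the bench
- weight_tray: grey plastic tray, fixed, 85 (x) x 270 (y) x 16 mm outside, walls and floor 5 mm, origin centre of its underside, its y along its length; the weights start standing in a row along it, about 62 mm apart, in any order
- jar_1_c (a point): closed round sample jar, white body 56 mm across with a grey lid 53 mm across, 58 mm high, standing on the bench. This point is half-way up on its axis, z along the axis. Filled: weighs about 300 g, between 255 and 345 g. There are two or three jars in a run (None: absent)
- jar_2_c (a point): closed round sample jar, white body 56 mm across with a grey lid 53 mm across, 58 mm high, standing on the bench. This point is half-way up on its axis, z along the axis. Filled: weighs about 300 g, between 255 and 345 g. There are two or three jars in a run (None: absent)
- jar_3_c (a point): closed round sample jar, white body 56 mm across with a grey lid 53 mm across, 58 mm high, standing on the bench. This point is half-way up on its axis, z along the axis. Filled: weighs about 300 g, between 255 and 345 g. There are two or three jars in a run (None: absent)
- weight_500_c (a point): plain steel 500 g weight, 73 mm high: a round body 48 mm across and a knob on a neck. This point is half-way up on its axis, z up along the axis; the knob (24 mm across, 15 mm high, the place to grip it) has its centre 29 mm above this point. May stand anywhere in the weight tray
- weight_200a_c (a point): plain steel 200 g weight, 61 mm high: a round body 36 mm across and a knob on a neck. This point is half-way up on its axis, z up along the axis; the knob (24 mm across, 15 mm high, the place to grip it) has its centre 23 mm above this point. May stand anywhere in the weight tray
- weight_200b_c (a point): plain steel 200 g weight, 61 mm high: a round body 36 mm across and a knob on a neck. This point is half-way up on its axis, z up along the axis; the knob (24 mm across, 15 mm high, the place to grip it) has its centre 23 mm above this point. May stand anywhere in the weight tray
- weight_100_c (a point): plain steel 100 g weight, 53 mm high: a round body 30 mm across and a knob on a neck. This point is half-way up on its axis, z up along the axis; the knob (24 mm across, 15 mm high, the place to grip it) has its centre 19 mm above this point. May stand anywhere in the weight tray
- timer: square white bench timer, 66x66x19 mm; not part of the job, leave it alone; origin centre of its underside
- tape_roll: roll of label tape lying flat, 76 mm across, 19 mm high; not part of the job, leave it alone; origin centre of its underside
- marker: marker pen, 135 mm long, 13 mm thick, lying down; not part of the job, leave it alone; origin centre of its underside
Things that resemble listed ones, but are neither listed nor needed, are in the scene too. What is shaped like the part that bears weight_500_c but green is not meant.

How it is judged:
On the way, in this order (a step that is already met when the one before it is completed fails the run):
1. all jars on the left pan, weights only on the right pan or in the tray, and the beam level (within 0.035 rad) untouched by the robot (x of jar_1_c in the frame of left_pan_floor between -0.105 and 0.105 m and y of jar_1_c in the frame of left_pan_floor between -0.047 and 0.047 m and z of jar_1_c in the frame of left_pan_floor between 0.015 and 0.065 m and x of jar_2_c in the frame of left_pan_floor between -0.105 and 0.105 m and y of jar_2_c in the frame of left_pan_floor between -0.047 and 0.047 m and z of jar_2_c in the frame of left_pan_floor between 0.015 and 0.065 m and x of jar_3_c in the frame of left_pan_floor between -0.105 and 0.105 m and y of jar_3_c in the frame of left_pan_floor between -0.047 and 0.047 m and z of jar_3_c in the frame of left_pan_floor between 0.015 and 0.065 m and ((x of weight_500_c in the frame of right_pan_floor between -0.105 and 0.105 m and y of weight_500_c in the frame of right_pan_floor between -0.047 and 0.047 m and z of weight_500_c in the frame of right_pan_floor between 0.008 and 0.06 m) or (x of weight_500_c in the frame of weight_tray between -0.05 and 0.05 m and y of weight_500_c in the frame of weight_tray between -0.14 and 0.14 m and z of weight_500_c in the frame of weight_tray between 0.008 and 0.065 m)) and ((x of weight_200a_c in the frame of right_pan_floor between -0.105 and 0.105 m and y of weight_200a_c in the frame of right_pan_floor between -0.047 and 0.047 m and z of weight_200a_c in the frame of right_pan_floor between 0.008 and 0.06 m) or (x of weight_200a_c in the frame of weight_tray between -0.05 and 0.05 m and y of weight_200a_c in the frame of weight_tray between -0.14 and 0.14 m and z of weight_200a_c in the frame of weight_tray between 0.008 and 0.065 m)) and ((x of weight_200b_c in the frame of right_pan_floor between -0.105 and 0.105 m and y of weight_200b_c in the frame of right_pan_floor between -0.047 and 0.047 m and z of weight_200b_c in the frame of right_pan_floor between 0.008 and 0.06 m) or (x of weight_200b_c in the frame of weight_tray between -0.05 and 0.05 m and y of weight_200b_c in the frame of weight_tray between -0.14 and 0.14 m and z of weight_200b_c in the frame of weight_tray between 0.008 and 0.065 m)) and ((x of weight_100_c in the frame of right_pan_floor between -0.105 and 0.105 m and y of weight_100_c in the frame of right_pan_floor between -0.047 and 0.047 m and z of weight_100_c in the frame of right_pan_floor between 0.008 and 0.06 m) or (x of weight_100_c in the frame of weight_tray between -0.05 and 0.05 m and y of weight_100_c in the frame of weight_tray between -0.14 and 0.14 m and z of weight_100_c in the frame of weight_tray between 0.008 and 0.065 m)) and value of joint beam between -0.035 and 0.035 rad and contact force between each of the arm, the fingers and balance below 0.2 N), for 0.5 s.
2. then the hook swung down into its catch (value of joint hook below 0.06 rad), for 0.2 s.
At the end, for the whole second after the job is handed in: Every jar present is on the left pan, every weight is either on the right pan or in the weight tray (inside their rims), the beam is within 0.045 rad of level, and the hook is within 0.06 rad of fully closed (x of jar_1_c in the frame of left_pan_floor between -0.105 and 0.105 m and y of jar_1_c in the frame of left_pan_floor between -0.047 and 0.047 m and z of jar_1_c in the frame of left_pan_floor between 0.015 and 0.065 m and x of jar_2_c in the frame of left_pan_floor between -0.105 and 0.105 m and y of jar_2_c in the frame of left_pan_floor between -0.047 and 0.047 m and z of jar_2_c in the frame of left_pan_floor between 0.015 and 0.065 m and x of jar_3_c in the frame of left_pan_floor between -0.105 and 0.105 m and y of jar_3_c in the frame of left_pan_floor between -0.047 and 0.047 m and z of jar_3_c in the frame of left_pan_floor between 0.015 and 0.065 m and ((x of weight_500_c in the frame of right_pan_floor between -0.105 and 0.105 m and y of weight_500_c in the frame of right_pan_floor between -0.047 and 0.047 m and z of weight_500_c in the frame of right_pan_floor between 0.008 and 0.06 m) or (x of weight_500_c in the frame of weight_tray between -0.05 and 0.05 m and y of weight_500_c in the frame of weight_tray between -0.14 and 0.14 m and z of weight_500_c in the frame of weight_tray between 0.008 and 0.065 m)) and ((x of weight_200a_c in the frame of right_pan_floor between -0.105 and 0.105 m and y of weight_200a_c in the frame of right_pan_floor between -0.047 and 0.047 m and z of weight_200a_c in the frame of right_pan_floor between 0.008 and 0.06 m) or (x of weight_200a_c in the frame of weight_tray between -0.05 and 0.05 m and y of weight_200a_c in the frame of weight_tray between -0.14 and 0.14 m and z of weight_200a_c in the frame of weight_tray between 0.008 and 0.065 m)) and ((x of weight_200b_c in the frame of right_pan_floor between -0.105 and 0.105 m and y of weight_200b_c in the frame of right_pan_floor between -0.047 and 0.047 m and z of weight_200b_c in the frame of right_pan_floor between 0.008 and 0.06 m) or (x of weight_200b_c in the frame of weight_tray between -0.05 and 0.05 m and y of weight_200b_c in the frame of weight_tray between -0.14 and 0.14 m and z of weight_200b_c in the frame of weight_tray between 0.008 and 0.065 m)) and ((x of weight_100_c in the frame of right_pan_floor between -0.105 and 0.105 m and y of weight_100_c in the frame of right_pan_floor between -0.047 and 0.047 m and z of weight_100_c in the frame of right_pan_floor between 0.008 and 0.06 m) or (x of weight_100_c in the frame of weight_tray between -0.05 and 0.05 m and y of weight_100_c in the frame of weight_tray between -0.14 and 0.14 m and z of weight_100_c in the frame of weight_tray between 0.008 and 0.065 m)) and value of joint beam between -0.045 and 0.045 rad and value of joint hook below 0.06 rad); the robot touches nothing.
It fails at once if the timer is moved more than 4 cm (distance of timer from where it was at the start of the episode above 0.04 m).
It fails at once if the tape roll is moved more than 4 cm (distance of tape_roll from where it was at the start of the episode above 0.04 m).
It fails at once if the marker is moved more than 4 cm (distance of marker from where it was at the start of the episode above 0.04 m).
Of jar_1, jar_2, jar_3 only 2 to 3 are there at a start; the rules pass over those that are not, and their reading is None.
At some moment in a run one of jar_1, jar_2, jar_3 may be knocked a few centimetres aside while the robot is not near it.
Once in a run the grip may slacken for a moment while it holds something.
It also fails if it takes over 210 s, if anything falls off the work surface, if the arm or the gripper's body presses on something with over 40 N, if the wrist force passes 120 N, or if a joint passes its speed limit or range.

## Working session

There is one attempt and no reset: what is moved stays moved. The work goes in short steps, Python scripts to look and compute and a shell command to move; the robot and the scene stay as the last step left them, time stands still between calls to the robot, and variables do not carry over. Pictures are saved under pics/ and viewed, at most 14 in all, crops included, and the job is handed in when it is done.

```bash
ls; mkdir -p pics; cat > h.py <<'E'
from cell import bot
import numpy as np, cv2
from scipy.spatial.transform import Rotation as R
def save(f,n): cv2.imwrite(f'pics/{n}.png',cv2.cvtColor(f['frame'],cv2.COLOR_RGB2BGR))
def K(f): return 210/np.tan(np.radians(f['fovy'])/2)
def ray(f,p):
    k=K(f); d=np.array([(p[1]-f['cx'])/k,(p[0]-f['cy'])/k,1]); T=np.array(f['extrinsics'])
    return T[:3,3],T[:3,:3]@d
def atz(f,p,z):
    o,d=ray(f,p); return o+d*(z-o[2])/d[2]
def proj(f,P):
    T=np.array(f['extrinsics']); c=T[:3,:3].T@(np.array(P)-T[:3,3]); k=K(f)
    return [c[1]/c[2]*k+f['cy'],c[0]/c[2]*k+f['cx']]
def rpt(s=None):
    s=s or bot.get_state(); print('t',round(s['clock'],2),'pos',np.round(s['tool_pos'],4),'rot',np.round(s['tool_rot'],3),'open',round(s['opening'],3),'gf',np.round(s['gripper_force'],1),'ft',np.round(s['ft_force'],1))
E
python3 - <<'E'
from h import *
rpt()
print(bot.get_state()['q'])
for n in ['side','top','wrist']:
    f=bot.grab_frame(n); save(f,n+'0'); print(n,f['fovy'],f['cx'],f['cy'],np.round(np.array(f['extrinsics']),3).tolist())
    for t,z in [('jar_1_c',.029),('weight_500_c',.0415),('weight_200a_c',.0355),('weight_100_c',.0315),('balance',0),('left_pan_floor',.095),('right_pan_floor',.095),('hook_peg',.2),('hook_hinge',.14),('weight_tray',0),('timer',0),('tape_roll',0),('marker',0)]:
        for d in bot.tip_of(f,t): print(t,round(d['confidence'],2),np.round(d['position']),np.round(atz(f,d['position'],z),3))
E
```

```text
pics
t 0.0 pos [ 0.1702 -0.5225  0.2554] rot [ 3.14  -0.    -2.827] open 1.001 gf 0.0 ft [ 0.7 -0.2 -0.1]
[-9.71385119e-01  2.55733015e-01  1.07036112e-01 -4.69882858e-04
 -1.42393000e+00 -2.84607855e-01]
side 53.6770490172672 275.7629176145272 205.3431388594733 [[0.983, -0.126, 0.137, 0.34], [-0.186, -0.628, 0.755, -0.963], [-0.009, -0.768, -0.641, 0.891], [0.0, 0.0, 0.0, 1.0]]
jar_1_c 0.33 [208. 228.] [0.371 0.071 0.029]
weight_500_c 0.96 [342. 333.] [ 0.558 -0.466  0.041]
weight_200a_c 0.53 [296. 304.] [ 0.525 -0.324  0.035]
weight_100_c 0.66 [293. 329.] [ 0.591 -0.322  0.031]
balance 0.86 [218. 296.] [0.58  0.013 0.   ]
balance 0.3 [166. 261.] [ 0.519  0.325 -0.   ]
balance 0.3 [303. 258.] [ 0.41  -0.294  0.   ]
left_pan_floor 0.73 [171. 288.] [0.583 0.141 0.095]
right_pan_floor 0.78 [224. 312.] [ 0.595 -0.128  0.095]
right_pan_floor 0.69 [188. 316.] [0.65  0.033 0.095]
right_pan_floor 0.44 [309. 293.] [ 0.479 -0.397  0.095]
hook_peg 0.55 [139. 324.] [0.701 0.148 0.2  ]
hook_hinge 0.6 [189. 316.] [ 0.631 -0.025  0.14 ]
weight_tray 0.71 [309. 292.] [ 0.494 -0.33   0.   ]
timer 0.6
[... 779 characters left out ...]
0.81 [172. 318.] [ 0.583 -0.127  0.095]
right_pan_floor 0.22 [220. 148.] [0.432 0.377 0.095]
hook_peg 0.51 [134. 284.] [ 0.674 -0.024  0.2  ]
hook_hinge 0.65 [151. 282.] [ 0.638 -0.021  0.14 ]
hook_hinge 0.45 [245. 239.] [0.363 0.1   0.14 ]
weight_tray 0.61 [205. 381.] [ 0.494 -0.333  0.   ]
timer 0.91 [245. 333.] [ 0.368 -0.184  0.   ]
timer 0.74 [193. 178.] [0.524 0.309 0.   ]
tape_roll 0.63 [154. 183.] [0.648 0.296 0.   ]
marker 0.42 [248. 238.] [0.352 0.114 0.   ]
wrist 71.94841396658131 277.73770929590313 213.28476027489722 [[-0.308, 0.903, 0.3, 0.093], [0.951, 0.292, 0.098, -0.549], [0.0, 0.316, -0.949, 0.375], [0.0, 0.0, 0.0, 1.0]]
weight_200a_c 0.48 [374. 362.] [ 0.406 -0.313  0.036]
```

View pics/side0.png

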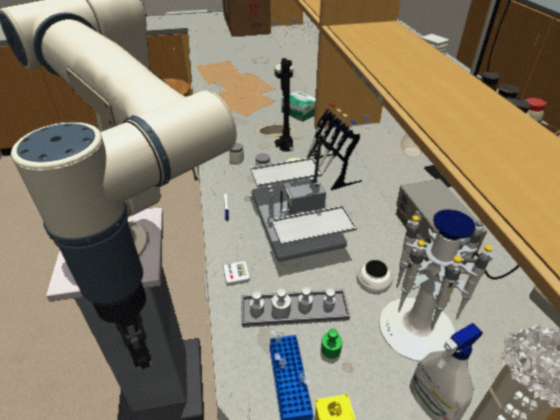

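View pics/top0.png

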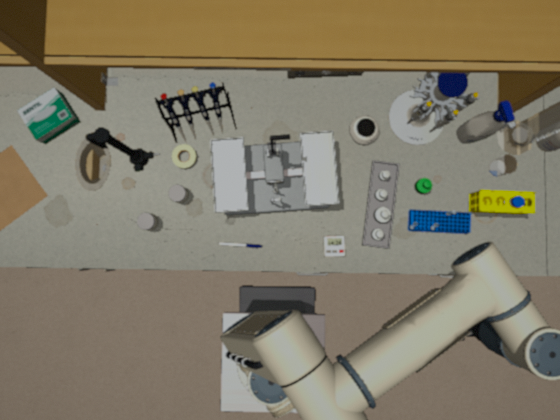

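```bash
python3 - <<'E'
from h import *
a=cv2.imread('pics/top0.png')[110:260,130:430]; b=cv2.imread('pics/side0.png')[120:330,215:365]
cv2.imwrite('pics/t0c.png',cv2.resize(a,(800,400),interpolation=cv2.INTER_CUBIC))
cv2.imwrite('pics/s0c.png',cv2.resize(b,(428,600),interpolation=cv2.INTER_CUBIC))
E
```

```text
(no output)
```

View pics/t0c.png

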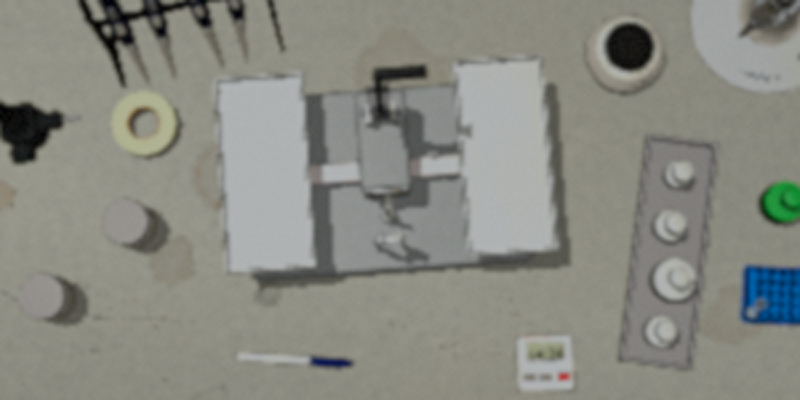

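View pics/s0c.png

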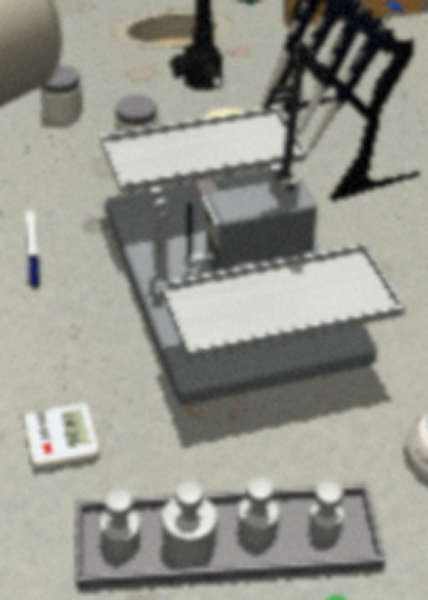

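```bash
cat >> h.py <<'E'
def tri(rs):
    A=np.zeros((3,3));b=np.zeros(3)
    for o,d in rs:
        d=d/np.linalg.norm(d);M=np.eye(3)-np.outer(d,d);A+=M;b+=M@o
    return np.linalg.solve(A,b)
E
python3 - <<'E'
from h import *
t=bot.grab_frame('top'); s=bot.grab_frame('side')
T=lambda x,y:(110+y/2.667,130+x/2.667)
S=lambda x,y:(120+y/2.853,215+x/2.853)
for n,p,z in [('jarA',(127,222),.058),('jarB',(43,297),.058),('w1',(680,172),.0505),('w2',(672,222),.0585),('w3',(680,277),.0705),('w4',(663,328),.0585),('hinge',(380,105),.14),('tape',(146,124),.019),('timer',(546,362),.019)]: print(n,atz(t,T(*p),z).round(4))
for n,p,z in [('w1',(327,493),.056),('w2',(260,488),.065),('w3',(188,493),.077),('w4',(119,501),.065)]: print(n,'side',atz(s,S(*p),z).round(4))
for n,c in [('L',[(217,80),(300,72),(315,265),(230,272)]),('R',[(457,62),(540,58),(558,250),(470,254)])]:
    P=np.array([atz(t,T(*q),.104) for q in c]); print(n,P.mean(0).round(4),'corners',P.round(3).tolist())
for n,c in [('L',[(103,140),(272,112),(302,157),(122,192)]),('R',[(165,288),(362,247),(405,310),(190,350)])]:
    P=np.array([atz(s,S(*q),.104) for q in c]); print(n,'side',P.mean(0).round(4))
P=np.array([atz(t,T(*q),.016) for q in [(648,136),(716,145),(690,367),(618,360)]]); print('tray',P.round(3).tolist())
print('peg',tri([ray(t,T(403,72)),ray(s,S(297,50))]).round(3))
for nm in ['hook_peg','hook']:
  for f in (t,s):
    for d in bot.regions_of(f,nm)[:2]:
        m=d['mask']; ys,xs=np.where(m); print(nm,round(d['confidence'],2),ys.min(),ys.max(),xs.min(),xs.max())
for f in (t,s):
  for d in bot.regions_of(f,'jar_1_c'): ys,xs=np.where(d['mask']); print('jar',round(d['confidence'],2),d['position'],ys.min(),ys.max(),xs.min(),xs.max())
E
```

```text
jarA [0.518 0.298 0.058]
jarB [0.4305 0.3915 0.058 ]
w1 [ 0.5857 -0.3367  0.0505]
w2 [ 0.5268 -0.326   0.0585]
w3 [ 0.4632 -0.3327  0.0705]
w4 [ 0.4056 -0.3157  0.0585]
hinge [0.6421 0.0079 0.14  ]
tape [0.6386 0.2873 0.019 ]
timer [ 0.3652 -0.1871  0.019 ]
w1 side [ 0.5866 -0.3404  0.056 ]
w2 side [ 0.5282 -0.3307  0.065 ]
w3 side [ 0.4637 -0.3331  0.077 ]
w4 side [ 0.4053 -0.3208  0.065 ]
L [0.5719 0.1354 0.104 ] corners [[0.675, 0.192, 0.104], [0.685, 0.099, 0.104], [0.468, 0.078, 0.104], [0.459, 0.172, 0.104]]
R [ 0.5939 -0.1328  0.104 ] corners [[0.699, -0.077, 0.104], [0.705, -0.17, 0.104], [0.489, -0.191, 0.104], [0.483, -0.094, 0.104]]
L side [0.5697 0.1245 0.104 ]
R side [ 0.5967 -0.137   0.104 ]
tray [[0.633, -0.306, 0.016], [0.623, -0.386, 0.016], [0.362, -0.355, 0.016], [0.369, -0.271, 0.016]]
peg [ 0.638 -0.017  0.31 ]
hook_peg 0.46 134 154 268 288
hook_peg 0.52 196 218 224 228
hook 0.69 134 154 267 289
hook 0.45 144 168 172 196
hook 0.5 135 182 310 328
jar 0.63 [272.3, 237.4] 261 284 222 249
```

```bash
cat >> h.py <<'E'
def to(P,yaw=None):
    s=bot.get_state(); rpt(s); y=s['tool_rot'][2]
    if yaw is not None: print('turn',round((y-yaw+np.pi)%(2*np.pi)-np.pi,3)); y=yaw
    d=np.array(P)-s['tool_pos']; c,n=np.cos(y),np.sin(y)
    print('tool delta',np.round([c*d[0]+n*d[1],n*d[0]-c*d[1],-d[2]],4))
E
python3 -m crank '[[0,0,0,0.114,-1],[0,0,0,0.114,-1],[-0.023,0.0437,0,0,-1],[-0.023,0.0437,0,0,-1],[-0.023,0.0437,0,0,-1],[-0.023,0.0437,0,0,-1],[-0.023,0.0437,0,0,-1],[-0.023,0.0437,0,0,-1],[-0.023,0.0437,0,0,-1],[-0.023,0.0437,0,0,-1],[-0.023,0.0437,0,0,-1],[-0.023,0.0437,0,0,-1],[-0.023,0.0437,0,0,-1],[-0.023,0.0437,0,0,-1],[-0.023,0.0437,0,0,-1],[-0.023,0.0437,0,0,-1],[-0.023,0.0437,0,0,-1],[-0.023,0.0437,0,0,-1]]' 60
python3 - <<'E'
from h import *
f=bot.grab_frame('wrist'); save(f,'w1')
for d in bot.tip_of(f,'jar_1_c')+bot.boxes_of(f,'jar_1_c'): print(round(d['confidence'],2),np.round(d['position']),atz(f,d['position'],.029).round(4))
for P in [(.518,.298,.058),(.4305,.3915,.058)]: print(proj(f,P))
to((.518,.298,.042),-3.054)
E
```

```text
clock: 4.75
tool_pos: [0.4768, 0.2071, 0.2564]
tool_rot: [3.142, 0.0, -3.054]
ft_force: [0.5, -0.7, -0.1]
opening: 1.002
gripper_force: 0.0
[np.float64(232.77256225410392), np.float64(351.9982190084004)]
[np.float64(165.61942099140876), np.float64(449.8185637629324)]
t 4.9 pos [0.4766 0.2072 0.2552] rot [-3.141e+00 -1.000e-03 -3.053e+00] open 1.0 gf 0.0 ft [-0.2 -0.3 -0.2]
turn 0.001
tool delta [-0.0492  0.0868  0.2132]
```

View pics/w1.png

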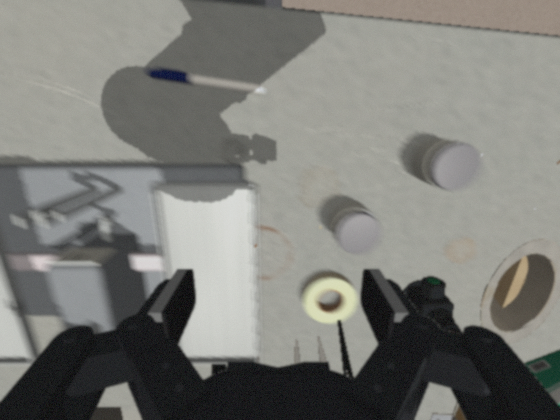

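```bash
python3 -m crank '[[-0.0245,0.0445,0,0,-1],[-0.0245,0.0445,0,0,-1],[0,0,0.04,0,-1],[0,0,0.04,0,-1],[0,0,0.04,0,-1],[0,0,0.04,0,-1],[0,0,0.03,0,-1],[0,0,0.023,0,-1],[0,0,0,0,1],[0,0,0,0,1],[0,0,0,0,1],[0,0,0,0,1],[0,0,0,0,1],[0,0,-0.03,0,1],[0,0,-0.04,0,1],[0,0,-0.04,0,1],[0,0,-0.04,0,1]]' 60
python3 - <<'E'
from h import *
c=np.array([.583,.001]);u=np.array([.9962,.0872]);v=np.array([-.0872,.9962])
for x in(.05,-.05): print(c+.135*v+x*u)
to((*(c+.135*v+.05*u),.2),-3.054)
E
```

```text
clock: 7.02
tool_pos: [0.5168, 0.2979, 0.1943]
tool_rot: [-3.141, -0.001, -3.055]
ft_force: [0.6, 0.1, -2.6]
opening: 0.632
gripper_force: 64.1
[0.621038 0.139847]
[0.521418 0.131127]
t 7.03 pos [0.5168 0.2979 0.1943] rot [-3.141e+00 -1.000e-03 -3.055e+00] open 0.632 gf 64.1 ft [ 0.6  0.1 -2.6]
turn -0.001
tool delta [-0.09   -0.1666 -0.0057]
```

```bash
python3 -m crank '[[-0.0225,-0.0417,0,0,1],[-0.0225,-0.0417,0,0,1],[-0.0225,-0.0417,0,0,1],[-0.0225,-0.0417,0,0,1],[0,0,0.02,0,1],[0,0,0.02,0,1],[0,0,0.015,0,1],[0,0,0.007,0,1],[0,0,0.004,0,1],[0,0,0,0,1]]' 60
python3 - <<'E'
from h import *
rpt();f=bot.grab_frame('wrist'); save(f,'w2'); print(proj(f,(.5719,.1354,.095)))
E
```

```text
clock: 8.28
tool_pos: [0.6216, 0.1401, 0.1277]
tool_rot: [-3.142, 0.0, -3.055]
ft_force: [-0.9, 0.1, -0.4]
opening: 0.634
gripper_force: 64.3
t 8.28 pos [0.6216 0.1401 0.1277] rot [-3.142  0.    -3.055] open 0.634 gf 64.3 ft [-0.9  0.1 -0.4]
[np.float64(178.67369951937428), np.float64(278.2813892876092)]
```

View pics/w2.png

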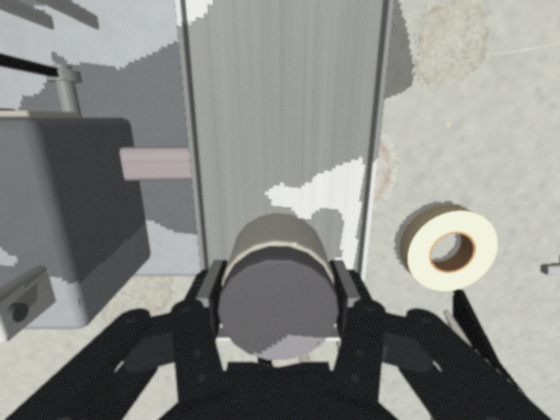

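```bash
python3 -m crank '[[0,0,0.002,0,0.0],[0,0,0,0,-1],[0,0,0,0,-1],[0,0,0,0,-1],[0,0,-0.03,0,-1],[0,0,-0.04,0,-1],[0,0,-0.04,0,-1]]' 60
python3 - <<'E'
from h import *
to((.4305,.3915,.042),-3.054)
f=bot.grab_frame('top')
for d in bot.regions_of(f,'jar_1_c'): print(round(d['confidence'],2),np.round(d['position']),atz(f,d['position'],.05).round(4))
E
```

```text
clock: 9.2
tool_pos: [0.6215, 0.14, 0.2364]
tool_rot: [-3.141, -0.0, -3.055]
ft_force: [0.4, 0.4, 0.4]
opening: 0.998
gripper_force: 0.0
t 9.2 pos [0.6215 0.14   0.2364] rot [-3.141 -0.    -3.055] open 0.998 gf 0.0 ft [0.4 0.4 0.4]
turn -0.001
tool delta [0.1682 0.2672 0.1944]
0.65 [159. 227.] [0.6263 0.1493 0.05  ]
0.63 [198. 380.] [ 0.5115 -0.3216  0.05  ]
0.21 [176. 279.] [ 0.5754 -0.0124  0.05  ]
```

```bash
python3 -m crank '[[0.024,0.038,0,0,-1],[0.024,0.038,0,0,-1],[0.024,0.038,0,0,-1],[0.024,0.038,0,0,-1],[0.024,0.038,0,0,-1],[0.024,0.038,0.02,0,-1],[0.024,0.038,0.02,0,-1]]'
python3 - <<'E'
from h import *
rpt();f=bot.grab_frame('wrist'); save(f,'w3'); print(proj(f,(.4305,.3915,.058)))
g=cv2.cvtColor(f['frame'],cv2.COLOR_RGB2GRAY)
for d in bot.regions_of(f,'jar_1_c'): print(round(d['confidence'],2),np.round(d['position']),atz(f,d['position'],.05).round(4))
c=cv2.HoughCircles(cv2.medianBlur(g,5),cv2.HOUGH_GRADIENT,1.5,60,param1=80,param2=30,minRadius=25,maxRadius=70)
print(c if c is None else c[0][:4])
f=bot.grab_frame('top')
for d in bot.regions_of(f,'jar_1_c'): print(round(d['confidence'],2),np.round(d['position']),atz(f,d['position'],.05).round(4))
E
```

```text
clock: 10.18
tool_pos: [0.4301, 0.3917, 0.1948]
tool_rot: [3.141, 0.0, -3.055]
ft_force: [0.7, 0.1, -0.3]
opening: 0.998
gripper_force: 0.0
t 10.18 pos [0.4301 0.3917 0.1948] rot [ 3.141  0.    -3.055] open 0.998 gf 0.0 ft [ 0.7  0.1 -0.3]
[np.float64(209.55279961991224), np.float64(278.1329331891805)]
0.37 [299.  24.] [0.5552 0.1312 0.05  ]
[[ 96.75     263.25      62.5     ]
 [128.25     108.75      45.85    ]
 [192.75     342.75      28.      ]
 [198.75     138.75      51.699997]]
0.26 [167. 320.] [ 0.6066 -0.1367  0.05  ]
```

View pics/w3.png

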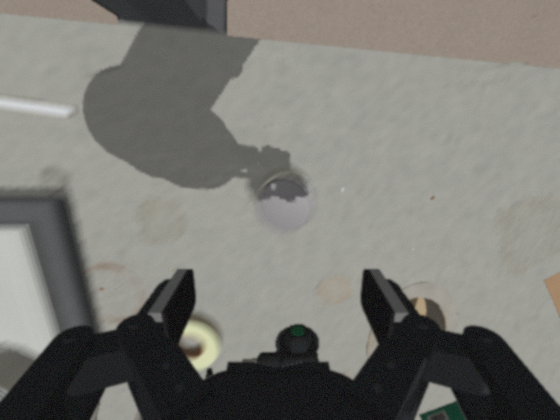

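```bash
python3 -m crank '[[0.006,0.008,0.03,0,-1],[0,0,0.04,0,-1],[0,0,0.04,0,-1],[0,0,0.03,0,-1],[0,0,0.013,0,-1],[0,0,0,0,1],[0,0,0,0,1],[0,0,0,0,1],[0,0,0,0,1],[0,0,0,0,1],[0,0,-0.03,0,1],[0,0,-0.04,0,1],[0,0,-0.04,0,1],[0,0,-0.04,0,1]]' 60
python3 - <<'E'
from h import *
to((.521,.131,.2),-3.054)
E
```

```text
clock: 12.12
tool_pos: [0.4239, 0.3979, 0.1935]
tool_rot: [3.141, -0.001, -3.055]
ft_force: [0.7, 1.4, -2.8]
opening: 0.635
gripper_force: 64.3
t 12.12 pos [0.4239 0.3979 0.1935] rot [ 3.141e+00 -1.000e-03 -3.055e+00] open 0.635 gf 64.3 ft [ 0.7  1.4 -2.8]
turn -0.001
tool delta [-0.0734 -0.2744 -0.0065]
```

```bash
python3 -m crank '[[-0.0105,-0.0392,0,0,1],[-0.0105,-0.0392,0,0,1],[-0.0105,-0.0392,0,0,1],[-0.0105,-0.0392,0,0,1],[-0.0105,-0.0392,0,0,1],[-0.0105,-0.0392,0,0,1],[-0.0105,-0.0392,0,0,1],[0,0,0.02,0,1],[0,0,0.02,0,1],[0,0,0.015,0,1],[0,0,0.007,0,1],[0,0,0.004,0,1],[0,0,0,0,1]]' 60
python3 - <<'E'
from h import *
rpt();f=bot.grab_frame('wrist'); save(f,'w4')
E
```

```text
clock: 13.75
tool_pos: [0.5216, 0.1311, 0.1265]
tool_rot: [3.141, 0.0, -3.055]
ft_force: [0.0, -0.3, -3.3]
opening: 0.637
gripper_force: 64.5
t 13.75 pos [0.5216 0.1311 0.1265] rot [ 3.141  0.    -3.055] open 0.637 gf 64.5 ft [ 0.  -0.3 -3.3]
```

View pics/w4.png

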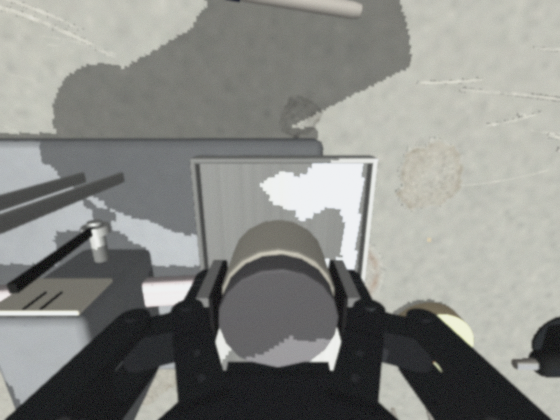

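```bash
python3 -m crank '[[0,0,0.003,0,1],[0,0,0,0,0.0],[0,0,0,0,-1],[0,0,0,0,-1],[0,0,0,0,-1],[0,0,-0.03,0,-1],[0,0,-0.04,0,-1],[0,0,-0.05,0,-1]]' 60
python3 - <<'E'
from h import *
to((.46,-.333,.22),-3.054)
f=bot.grab_frame('top')
for d in bot.regions_of(f,'jar_1_c'): print(round(d['confidence'],2),np.round(d['position']),atz(f,d['position'],.14).round(4))
E
```

```text
clock: 14.8
tool_pos: [0.5209, 0.1307, 0.2437]
tool_rot: [-3.141, -0.002, -3.055]
ft_force: [1.1, 0.4, 0.2]
opening: 1.001
gripper_force: 0.0
t 14.8 pos [0.5209 0.1307 0.2437] rot [-3.141e+00 -2.000e-03 -3.055e+00] open 1.001 gf 0.0 ft [1.1 0.4 0.2]
turn -0.001
tool delta [ 0.1013 -0.4566  0.0237]
```

```bash
python3 -m crank '[[0.01,-0.0457,0,0,-1],[0.01,-0.0457,0,0,-1],[0.01,-0.0457,0,0,-1],[0.01,-0.0457,0,0,-1],[0.01,-0.0457,0,0,-1],[0.01,-0.0457,0,0,-1],[0.01,-0.0457,0,0,-1],[0.01,-0.0457,0,0,-1],[0.01,-0.0457,0,0,-1],[0.01,-0.0457,0.024,0,-1],[0,0,0,0,-1]]' 60
python3 - <<'E'
from h import *
rpt();f=bot.grab_frame('wrist'); save(f,'w5')
for n,P in dict(w1=(.586,-.338,.058),w2=(.527,-.328,.066),w3=(.4634,-.333,.078),w4=(.4055,-.318,.066)).items(): print(n,np.round(proj(f,P)))
for n,z in (('weight_500_c',.0415),('weight_200a_c',.0355),('weight_100_c',.0315)):
  for d in bot.tip_of(f,n): print(n,round(d['confidence'],2),np.round(d['position']),atz(f,d['position'],z).round(4))
E
```

```text
clock: 16.27
tool_pos: [0.4598, -0.335, 0.2164]
tool_rot: [3.139, -0.004, -3.059]
ft_force: [-0.2, 0.1, 0.1]
opening: 1.0
gripper_force: 0.0
t 16.27 pos [ 0.4598 -0.335   0.2164] rot [ 3.139 -0.004 -3.059] open 1.0 gf 0.0 ft [-0.2  0.1  0.1]
w1 [310. 266.]
w2 [268. 280.]
w3 [213. 280.]
w4 [150. 301.]
weight_500_c 0.64 [273. 163.] [ 0.5579 -0.4593  0.0415]
weight_500_c 0.61 [204. 283.] [ 0.4649 -0.3288  0.0415]
weight_200a_c 0.7 [253. 279.] [ 0.5248 -0.3283  0.0355]
weight_100_c 0.81 [298. 266.] [ 0.5882 -0.3387  0.0315]
```

View pics/w5.png

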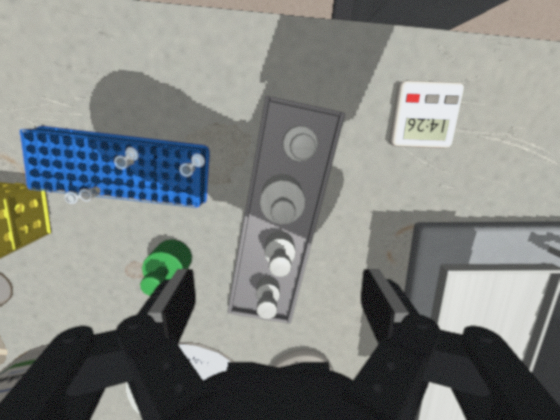

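```bash
python3 -m crank '[[-0.002,0.004,0.03,0,-0.3],[0,0,0.04,0,-0.3],[0,0,0.035,0,-0.3],[0,0,0.02,0,-0.3],[0,0,0.008,0,-0.3],[0,0,0,0,-0.3]]' 60
python3 - <<'E'
from h import *
to((.462,-.331,.083))
E
python3 -m crank '[[0,0,0,0,1],[0,0,0,0,1],[0,0,0,0,1],[0,0,0,0,1],[0,0,-0.01,0,1],[0,0,-0.02,0,1],[0,0,0,0,1]]' 60
python3 - <<'E'
from h import *
to((.56,-.135,.22),-3.054)
E
```

```text
clock: 17.23
tool_pos: [0.4636, -0.3285, 0.0869]
tool_rot: [-3.141, 0.001, -3.054]
ft_force: [-0.5, 0.3, 0.2]
opening: 0.647
gripper_force: 0.0
t 17.23 pos [ 0.4636 -0.3285  0.0869] rot [-3.141e+00  1.000e-03 -3.054e+00] open 0.647 gf 0.0 ft [-0.5  0.3  0.2]
tool delta [ 0.0018 -0.0024  0.0039]
clock: 18.1
tool_pos: [0.4636, -0.329, 0.1172]
tool_rot: [-3.141, 0.002, -3.055]
ft_force: [-0.3, -0.5, -4.8]
opening: 0.252
gripper_force: 59.3
t 18.1 pos [ 0.4636 -0.329   0.1172] rot [-3.141e+00  2.000e-03 -3.055e+00] open 0.252 gf 59.3 ft [-0.3 -0.5 -4.8]
turn -0.001
tool delta [-0.113   0.1848 -0.1028]
```

```bash
python3 -m crank '[[0,0,-0.03,0,1],[0,0,-0.03,0,1],[0,0,-0.03,0,1],[0,0,-0.033,0,1],[-0.0196,0.0366,0,0,1],[-0.0196,0.0366,0,0,1],[-0.0196,0.0366,0,0,1],[-0.0196,0.0366,0,0,1],[-0.0196,0.0366,0,0,1],[0,0,0.015,0,1],[0,0,0.015,0,1],[0,0,0.01,0,1],[0,0,0.006,0,1],[0,0,0,0,1]]' 90
python3 - <<'E'
from h import *
to((.545,-.138,.183));f=bot.grab_frame('wrist'); save(f,'w6')
E
```

```text
clock: 19.85
tool_pos: [0.5445, -0.1385, 0.1929]
tool_rot: [3.142, -0.001, -3.056]
ft_force: [-0.6, -0.5, -3.7]
opening: 0.237
gripper_force: 89.1
t 19.85 pos [ 0.5445 -0.1385  0.1929] rot [ 3.142e+00 -1.000e-03 -3.056e+00] open 0.237 gf 89.1 ft [-0.6 -0.5 -3.7]
tool delta [-0.0005  0.0005  0.0099]
```

View pics/w6.png

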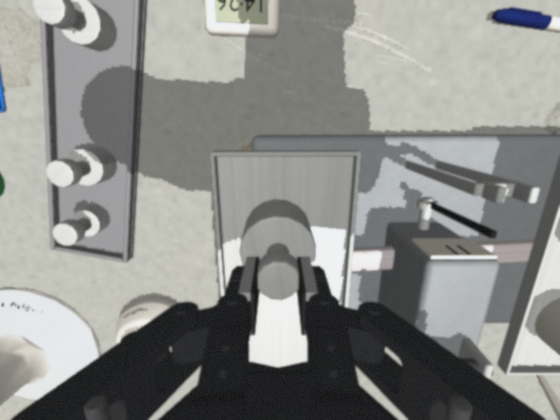

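```bash
python3 -m crank '[[0,0,0.005,0,1],[0,0,0.004,0,1],[0,0,0,0,1]]'
python3 -m crank '[[0,0,0,0,0.2],[0,0,0,0,-0.3],[0,0,0,0,-0.3],[0,0,-0.03,0,-0.3],[0,0,-0.03,0,-0.3]]' 60
python3 - <<'E'
from h import *
to((.586,-.338,.2),-3.054)
E
```

```text
clock: 20.27
tool_pos: [0.5454, -0.1386, 0.185]
tool_rot: [-3.14, 0.002, -3.055]
ft_force: [1.0, -3.0, -0.0]
opening: 0.241
gripper_force: 89.7
clock: 20.9
tool_pos: [0.5447, -0.1379, 0.2449]
tool_rot: [3.141, -0.001, -3.055]
ft_force: [0.1, 0.2, 0.6]
opening: 0.651
gripper_force: 0.0
t 20.9 pos [ 0.5447 -0.1379  0.2449] rot [ 3.141e+00 -1.000e-03 -3.055e+00] open 0.651 gf 0.0 ft [0.1 0.2 0.6]
turn -0.001
tool delta [-0.0237 -0.2029  0.0449]
```

```bash
python3 -m crank '[[-0.005,-0.0405,0,0,-0.3],[-0.005,-0.0405,0,0,-0.3],[-0.005,-0.0405,0,0,-0.3],[-0.005,-0.0405,0,0,-0.3],[-0.005,-0.0405,0.02,0,-0.3],[0,0,0.03,0,-0.3],[0,0,0.04,0,-0.3],[0,0,0.04,0,-0.3],[0,0,0.03,0,-0.3],[0,0,0.016,0,-0.3],[0,0,0,0,-0.3]]' 60
python3 - <<'E'
from h import *
to((.5865,-.338,.066))
f=bot.grab_frame('wrist')
for n,z in (('weight_100_c',.0315),):
  for d in bot.tip_of(f,n): print(n,round(d['confidence'],2),np.round(d['position']),atz(f,d['position'],z).round(4))
E
```

```text
clock: 22.28
tool_pos: [0.5869, -0.3374, 0.0675]
tool_rot: [3.141, -0.002, -3.055]
ft_force: [-0.8, -0.2, 0.3]
opening: 0.653
gripper_force: 0.0
t 22.27 pos [ 0.5869 -0.3374  0.0675] rot [ 3.141e+00 -2.000e-03 -3.055e+00] open 0.653 gf 0.0 ft [-0.8 -0.2  0.3]
tool delta [ 0.0005 -0.0005  0.0015]
weight_100_c 0.66 [262. 278.] [ 0.5879 -0.3382  0.0315]
```

```bash
python3 -m crank '[[0,0,0,0,1],[0,0,0,0,1],[0,0,0,0,1],[0,0,0,0,1],[0,0,-0.02,0,1],[0,0,-0.03,0,1],[0,0,-0.04,0,1],[0,0,-0.04,0,1],[0,0,-0.02,0,1],[-0.0122,0.0406,0,0,1],[-0.0122,0.0406,0,0,1],[-0.0122,0.0406,0,0,1],[-0.0122,0.0406,0,0,1],[-0.0122,0.0406,0,0,1],[0,0,0,0,1]]' 80
python3 - <<'E'
from h import *
to((.63,-.13,.165));f=bot.grab_frame('wrist');save(f,'w7')
E
```

```text
clock: 24.25
tool_pos: [0.6308, -0.1271, 0.2177]
tool_rot: [3.141, -0.001, -3.051]
ft_force: [0.2, -0.2, -0.9]
opening: 0.24
gripper_force: 78.5
t 24.25 pos [ 0.6308 -0.1271  0.2177] rot [ 3.141e+00 -1.000e-03 -3.051e+00] open 0.24 gf 78.5 ft [ 0.2 -0.2 -0.9]
tool delta [ 0.001  -0.0028  0.0527]
```

View pics/w7.png

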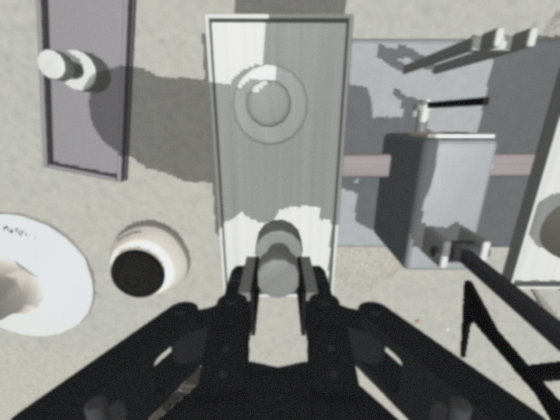

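```bash
python3 -m crank '[[0,-0.003,0.02,0,1],[0,0,0.015,0,1],[0,0,0.01,0,1],[0,0,0.006,0,1],[0,0,0.002,0,1],[0,0,0,0,1]]'
python3 -m crank '[[0,0,0,0,0.2],[0,0,0,0,-0.3],[0,0,0,0,-0.3],[0,0,-0.03,0,-0.3],[0,0,-0.03,0,-0.3],[0,0,-0.03,0,-0.3]]' 60
python3 - <<'E'
from h import *
c=np.array([.583,.001]);u=np.array([.9962,.0872])
to((*(c-.14*u),.28),-3.054)
E
```

```text
clock: 25.05
tool_pos: [0.6309, -0.1331, 0.1656]
tool_rot: [-3.141, 0.0, -3.055]
ft_force: [0.6, -0.5, -0.8]
opening: 0.24
gripper_force: 78.6
clock: 25.8
tool_pos: [0.6307, -0.1331, 0.2564]
tool_rot: [-3.141, 0.0, -3.055]
ft_force: [0.2, -0.8, 0.6]
opening: 0.651
gripper_force: 0.0
t 25.8 pos [ 0.6307 -0.1331  0.2564] rot [-3.141  0.    -3.055] open 0.651 gf 0.0 ft [ 0.2 -0.8  0.6]
turn -0.001
tool delta [ 0.1758  0.1378 -0.0236]
```

```bash
python3 -m crank '[[0.035,0.0117,0,0,-0.3],[0.035,0.0117,0,0,-0.3],[0.035,0.0117,0,0,-0.3],[0.035,0.0117,0,0,-0.3],[0.035,0.0117,0,0,-0.3],[0,0,0.03,0,-0.3],[0,0,0.03,0,-0.3],[0,0,0.026,0,-0.3],[0,0,0,0,-0.3],[0,0,0,0,-0.3],[0,0,0,0,-0.3],[0,0,0,0,-0.3]]' 60
python3 - <<'E'
from h import *
rpt();f=bot.grab_frame('wrist');save(f,'w8')
a=f['frame'][60:300,300:560]; cv2.imwrite('pics/w8c.png',cv2.resize(cv2.cvtColor(a,cv2.COLOR_RGB2BGR),None,fx=2.5,fy=2.5,interpolation=cv2.INTER_CUBIC))
E
```

```text
clock: 27.3
tool_pos: [0.4518, -0.0899, 0.1701]
tool_rot: [-3.142, 0.002, -3.055]
ft_force: [-0.1, -0.5, -0.9]
opening: 0.65
gripper_force: 0.0
t 27.3 pos [ 0.4518 -0.0899  0.1701] rot [-3.142e+00  2.000e-03 -3.055e+00] open 0.65 gf 0.0 ft [-0.1 -0.5 -0.9]
```

View pics/w8c.png

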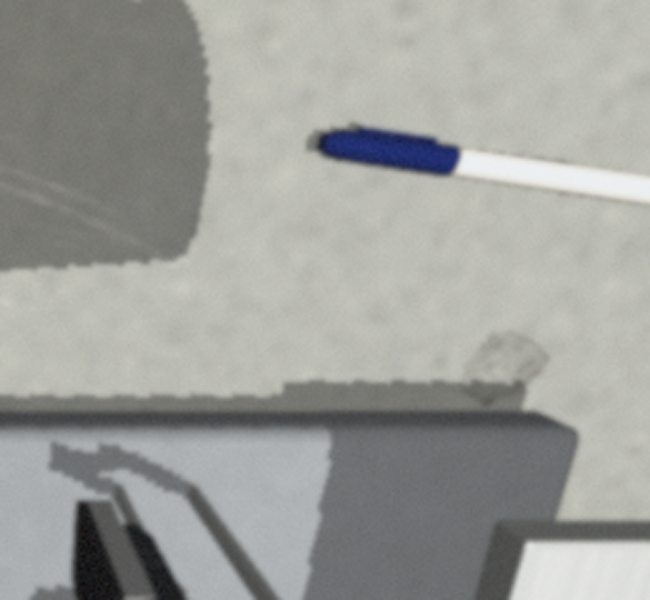

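```bash
python3 -m crank '[[0,0,-0.045,0,-0.3],[-0.0213,0.0197,0,0,-0.3],[-0.0213,0.0197,0,0,-0.3],[-0.0213,0.0197,0,0,-0.3],[-0.0213,0.0197,0,0,-0.3],[0,0,0,0,-0.3]]' 60
python3 - <<'E'
from h import *
rpt();f=bot.grab_frame('wrist');save(f,'w9')
a=f['frame'][70:330,180:380]; cv2.imwrite('pics/w9c.png',cv2.resize(cv2.cvtColor(a,cv2.COLOR_RGB2BGR),None,fx=2.3,fy=2.3,interpolation=cv2.INTER_CUBIC))
E
```

```text
clock: 28.1
tool_pos: [0.5302, -0.0029, 0.2139]
tool_rot: [-3.142, -0.0, -3.053]
ft_force: [0.3, -1.0, -0.9]
opening: 0.653
gripper_force: 0.0
t 28.1 pos [ 0.5302 -0.0029  0.2139] rot [-3.142 -0.    -3.053] open 0.653 gf 0.0 ft [ 0.3 -1.  -0.9]
```

View pics/w9c.png

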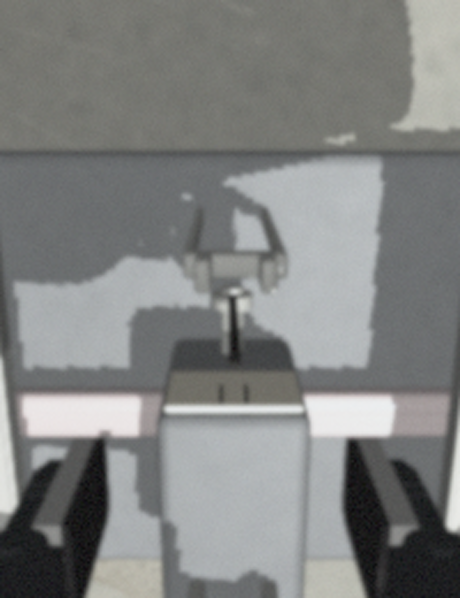

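```bash
python3 - <<'E'
from h import *
rpt()
f=bot.grab_frame('wrist')
g=cv2.cvtColor(f['frame'],cv2.COLOR_RGB2GRAY)
for r in (205,210,215,220,224,238,242,244): print(r,g[r,270:296].tolist())
t=bot.grab_frame('top');s=bot.grab_frame('side')
for n,F in(('top',t),('side',s)):
  for nm in('hook','hook_peg','hook_hinge'):
    for d in bot.tip_of(F,nm)[:2]: print(n,nm,round(d['confidence'],2),np.round(d['position'],1),atz(F,d['position'],.14 if nm!='hook_peg' else .29).round(4))
gt=cv2.cvtColor(t['frame'],cv2.COLOR_RGB2GRAY); print('top rows132-146, cols 264-296'); print(gt[130:147,264:296])
gs=cv2.cvtColor(s['frame'],cv2.COLOR_RGB2GRAY); print('side'); print(gs[132:150,308:332])
for hx in(.63,.638,.645):
  for a in (85,95,105):
    r=np.radians(a);P=np.array([hx,-.025,.14])+.155*np.array([-np.cos(r)*.9962,-np.cos(r)*.087,np.sin(r)]); print(hx,a,np.round(proj(t,P),1),np.round(proj(s,P),1))
E
```

```text
t 28.15 pos [ 0.5296 -0.0037  0.214 ] rot [-3.142e+00 -1.000e-03 -3.054e+00] open 0.649 gf 0.0 ft [-0.5 -0.2  0.2]
205 [117, 116, 113, 119, 131, 147, 164, 181, 183, 157, 111, 58, 53, 112, 168, 193, 193, 182, 175, 171, 175, 178, 180, 180, 183, 183]
210 [112, 113, 112, 111, 110, 108, 113, 139, 160, 151, 112, 62, 39, 66, 113, 140, 134, 119, 111, 114, 131, 156, 173, 179, 182, 181]
215 [109, 110, 110, 110, 111, 108, 106, 115, 129, 126, 94, 53, 34, 37, 60, 85, 103, 106, 110, 114, 111, 111, 113, 112, 112, 115]
220 [70, 70, 69, 69, 69, 67, 81, 104, 119, 116, 87, 47, 20, 27, 49, 69, 75, 69, 68, 70, 66, 67, 67, 66, 71, 68]
224 [67, 67, 68, 69, 67, 69, 70, 88, 103, 99, 78, 50, 32, 31, 38, 50, 66, 66, 67, 69, 67, 69, 69, 64, 66, 69]
238 [110, 107, 109, 110, 109, 102, 92, 89, 101, 108, 108, 110, 108, 107, 108, 105, 97, 91, 101, 105, 105, 111, 111, 111, 108, 108]
242 [109, 110, 111, 111, 110, 102, 84, 77, 95, 107, 108, 110, 109, 109, 109, 108, 97, 81, 78, 97, 107, 110, 111, 109, 110, 111]
244 [112, 111, 110, 111, 111, 101, 85, 79, 96, 106, 112, 110, 112, 113, 109, 109, 99, 81, 80, 97, 108, 110, 110, 109, 113, 112]Traceback (most recent call last):
  File "<stdin>", line 9, in <module>
ValueError: it knows: balance, hook_hinge, hook_peg, jar_1, jar_2, jar_3, left_pan_floor, marker, right_pan_floor, tape_roll, timer, weight_100, weight_200a, weight_200b, weight_500, weight_tray
```

```bash
python3 - <<'E'
from h import *
np.set_printoptions(linewidth=250)
t=bot.grab_frame('top');s=bot.grab_frame('side')
for n,F in(('top',t),('side',s)):
  for nm in('hook_peg','hook_hinge'):
    for d in bot.tip_of(F,nm)[:2]: print(n,nm,round(d['confidence'],2),np.round(d['position'],1),atz(F,d['position'],.14 if nm!='hook_peg' else .29).round(4))
gt=cv2.cvtColor(t['frame'],cv2.COLOR_RGB2GRAY); print('top'); print(gt[130:156:1,264:296:1])
gs=cv2.cvtColor(s['frame'],cv2.COLOR_RGB2GRAY); print('side'); print(gs[132:150,308:332])
for hx in(.63,.645):
  for a in (85,100,115):
    r=np.radians(a);P=np.array([hx,-.025,.14])+.155*np.array([-np.cos(r)*.9962,-np.cos(r)*.087,np.sin(r)]); print(hx,a,P.round(3),np.round(proj(t,P),1),np.round(proj(s,P),1))
E
```

```text
top hook_peg 0.57 [137.1 284.8] [ 0.6465 -0.0276  0.29  ]
top hook_hinge 0.64 [152.5 280.4] [ 0.6332 -0.0153  0.14  ]
side hook_peg 0.76 [141.7 323.4] [ 0.648  -0.0103  0.29  ]
side hook_peg 0.64 [164.3 281. ] [ 0.5116 -0.0953  0.29  ]
side hook_hinge 0.63 [184.7 316.7] [ 0.6382 -0.0064  0.14  ]
top
[[140 135 131 133 135 134 135 135 136 137 138 139 136 138 136 137 137 136 137 137 137 134 135 136 134 135 135 136 138 140 140 140]
 [138 135 134 135 137 138 138 137 136 135 138 137 138 139 138 138 138 140 140 139 137 137 137 136 137 136 135 133 135 135 135 136]
 [137 133 133 137 137 138 138 136 136 136 138 138 140 140 141 141 139 139 139 138 138 139 139 139 137 136 136 137 134 132 133 133]
 [134 133 136 138 138 139 138 136 135 138 139 138 139 139 140 140 136 135 134 131 129 131 128 128 127 129 133 136 134 134 133 133]
 [133 134 135 137 138 136 133 128 127 128 126 127 128 127 128 124 118 112 108 102  99  98  96  92  90 101 125 134 135 136 134 135]
 [133 133 135 136 136 127 111  96  90  88  85  84  82  80  81  79  76  67  64  58  53  55  50  46  45  77 116 135 137 136 136 136]
 [133 133 132
[... 4054 characters left out ...]
20 164 157 109  51  22  18  21  19  12   8]
 [179 174 149 125  91  50  23  41  76  73  45  33  73 140 173 173 144  92  52  24  16  14  13  10]
 [181 157 135 112  71  35  30  67  98  82  51  36  76 148 179 182 170 145  96  48  25  11  14  13]
 [168 146 118  88  56  35  37  70  87  71  42  36  84 150 179 183 180 160 125  86  47  23  26  26]]
0.63 85 [ 0.617 -0.026  0.294] [148.1 284.1] [144.5 313.9]
0.63 100 [ 0.657 -0.023  0.293] [133. 283.] [142.8 327.8]
0.63 115 [ 0.695 -0.019  0.28 ] [119.7 281.9] [144.5 340.5]
0.645 85 [ 0.632 -0.026  0.294] [142.4 284.2] [143.9 319.3]
0.645 100 [ 0.672 -0.023  0.293] [127.3 283.1] [142.3 333.1]
0.645 115 [ 0.71  -0.019  0.28 ] [114.1 282. ] [144.  345.7]
```

```bash
python3 - <<'E'
from h import *
t=bot.grab_frame('top');s=bot.grab_frame('side')
gt=t['frame'].astype(int)
print('top cols 200,300,360 first row where not wood'); 
for c in (200,250,300): print(c,[(r,gt[r,c].tolist()) for r in range(52,76,3)])
gs=s['frame'].astype(int)
wood=lambda p:(p[...,0]-p[...,2])>60
for r in (60,90,120,150): 
    w=np.where(wood(gs[r,330:])) [0]+330; print('side row',r,w.min() if len(w) else None, w.max() if len(w) else None)
for z in (.3,.4,.5,.6,.7):
  for row in (54,68):
    p=atz(t,(row,280),z); print(z,row,p.round(3),np.round(proj(s,p)))
to((.683,-.03,.36))
E
```

```text
top cols 200,300,360 first row where not wood
200 [(52, [151, 122, 66]), (55, [144, 116, 63]), (58, [104, 83, 48]), (61, [155, 129, 80]), (64, [157, 130, 80]), (67, [59, 51, 38]), (70, [135, 133, 120]), (73, [143, 142, 129])]
250 [(52, [152, 124, 67]), (55, [153, 123, 67]), (58, [86, 65, 33]), (61, [156, 131, 82]), (64, [157, 132, 84]), (67, [99, 77, 45]), (70, [133, 131, 119]), (73, [144, 141, 130])]
300 [(52, [151, 121, 64]), (55, [154, 124, 68]), (58, [100, 79, 43]), (61, [158, 135, 85]), (64, [156, 130, 81]), (67, [116, 93, 53]), (70, [64, 52, 38]), (73, [40, 38, 36])]
side row 60 330 451
side row 90 330 494
side row 120 344 535
side row 150 430 559
0.3 54 [ 0.866 -0.012  0.3  ] [131. 399.]
0.3 68 [ 0.828 -0.012  0.3  ] [132. 386.]
0.4 54 [ 0.828 -0.013  0.4  ] [ 99. 392.]
0.4 68 [ 0.793 -0.014  0.4  ] [100. 380.]
0.5 54 [ 0.79  -0.014  0.5  ] [ 63. 385.]
0.5 68 [ 0.758 -0.015  0.5  ] [ 64. 372.]
0.6 54 [ 0.751 -0.016  0.6  ] [ 22. 376.]
0.6 68 [ 0.722 -0.016  0.6  ] [ 23. 364.]
0.7 54 [ 0.713 -0.017  0.7  ] [-26. 366.]
0.7 68 [ 0.687 -0.017  0.7  ] [-25. 354.]
t 28.7 pos [ 0.5293 -0.0042  0.2144] rot [ 3.142  0.    -3.055] open 0.648 gf 0.0 ft [-0.1  0.4  0.9]
tool delta [-0.1509 -0.039  -0.1456]
```

```bash
python3 -m crank '[[0,0,-0.04,0,1],[0,0,-0.04,0,1],[0,0,-0.04,0,1],[0,0,-0.026,0,1],[-0.03,-0.02,0,0,1],[-0.03,-0.02,0,0,1],[-0.03,0,0,0,1],[-0.03,0,0,0,1],[-0.03,0,0,0,1],[0,0,0,0,1]]' 40
python3 - <<'E'
from h import *
rpt()
t=bot.grab_frame('top');s=bot.grab_frame('side')
for n,F in(('top',t),('side',s)):
    for d in bot.tip_of(F,'hook_peg')[:2]: print(n,round(d['confidence'],2),np.round(d['position'],1),atz(F,d['position'],.29).round(4))
E
```

```text
clock: 29.95
tool_pos: [0.6837, -0.0306, 0.357]
tool_rot: [3.141, -0.004, -3.055]
ft_force: [0.0, 0.3, -2.1]
opening: 0.001
gripper_force: 0.0
t 29.95 pos [ 0.6837 -0.0306  0.357 ] rot [ 3.141 -0.004 -3.055] open 0.001 gf 0.0 ft [ 0.   0.3 -2.1]
top 0.7 [134.7 286.9] [ 0.653 -0.033  0.29 ]
side 0.73 [139.8 324.7] [ 0.6543 -0.0012  0.29  ]
```

```bash
python3 -m crank '[[0,0,0.02,0,1],[0,0,0.015,0,1],[0,0,0.01,0,1],[0,0,0.01,0,1],[0,0,0,0,1]]'
python3 -m crank '[[0.01,0,0,0,1],[0.01,0,0,0,1],[0.01,0,0,0,1],[0.01,0,0,0,1],[0,0,0,0,1]]'
python3 - <<'E'
from h import *
rpt()
t=bot.grab_frame('top');s=bot.grab_frame('side')
for n,F in(('top',t),('side',s)):
    for d in bot.tip_of(F,'hook_peg')[:2]: print(n,round(d['confidence'],2),np.round(d['position'],1),atz(F,d['position'],.29).round(4))
E
```

```text
clock: 30.78
tool_pos: [0.6819, -0.0309, 0.3049]
tool_rot: [3.141, -0.001, -3.055]
ft_force: [-0.9, 0.1, -0.9]
opening: -0.001
gripper_force: 0.0
clock: 31.4
tool_pos: [0.6418, -0.0345, 0.306]
tool_rot: [-3.142, 0.001, -3.055]
ft_force: [0.2, 0.3, -0.4]
opening: 0.0
gripper_force: 0.0
t 31.4 pos [ 0.6418 -0.0345  0.306 ] rot [-3.142e+00  1.000e-03 -3.055e+00] open 0.0 gf 0.0 ft [ 0.2  0.3 -0.4]
top 0.74 [145.  284.5] [ 0.6256 -0.0271  0.29  ]
side 0.69 [142.8 319.5] [ 0.6359 -0.0137  0.29  ]
```

```bash
python3 -m crank '[[0.012,0,0.0015,0,1],[0.012,0,0.0025,0,1],[0.012,0,0.0035,0,1],[0.012,0,0.0045,0,1],[0.012,0,0.006,0,1],[0.012,0,0.007,0,1],[0.012,0,0.0085,0,1],[0.012,0,0.011,0,1],[0,0,0,0,1]]'
python3 - <<'E'
from h import *
rpt()
t=bot.grab_frame('top');s=bot.grab_frame('side')
for n,F in(('top',t),('side',s)):
    for d in bot.tip_of(F,'hook_peg')[:2]: print(n,round(d['confidence'],2),np.round(d['position'],1),atz(F,d['position'],.25).round(4))
w=bot.grab_frame('wrist')
for d in bot.tip_of(w,'hook_peg')[:2]: print('w',round(d['confidence'],2),np.round(d['position'],1),atz(w,d['position'],.25).round(4))
E
```

```text
clock: 32.72
tool_pos: [0.5462, -0.0428, 0.2603]
tool_rot: [-3.142, -0.002, -3.055]
ft_force: [0.2, -0.5, 0.5]
opening: 0.004
gripper_force: 0.0
t 32.73 pos [ 0.5462 -0.0428  0.2603] rot [-3.142e+00 -2.000e-03 -3.055e+00] open 0.004 gf 0.0 ft [ 0.2 -0.5  0.5]
top 0.51 [182.7 291. ] [ 0.5314 -0.046   0.25  ]
side 0.55 [160.8 284.8] [ 0.5367 -0.0229  0.25  ]
side 0.44 [215.2 327.2] [ 0.5878 -0.2659  0.25  ]
w 0.96 [247.6 303.6] [ 0.5265 -0.0325  0.25  ]
```

```bash
python3 -m crank '[[0,0,-0.02,0,1],[0,0,-0.02,0,1],[0.022,0.004,0,0,1],[0,0,0.012,0,1],[0,0,0.008,0,1],[0.009,0,0.0103,0,1],[0.0085,0,0.0103,0,1],[0.007,0,0.0117,0,1],[0.0065,0,0.0117,0,1],[0.0046,0,0.0127,0,1],[0.0046,0,0.0127,0,1],[0.002,0,0.009,0,1],[0.002,0,0.0095,0,1],[0,0,0,0,1]]'
python3 - <<'E'
from h import *
rpt()
w=bot.grab_frame('wrist')
for d in bot.tip_of(w,'hook_peg')[:2]: print('w',round(d['confidence'],2),np.round(d['position'],1),atz(w,d['position'],.162).round(4))
s=bot.grab_frame('side')
for d in bot.tip_of(s,'hook_peg')[:2]: print('s',round(d['confidence'],2),np.round(d['position'],1),atz(s,d['position'],.162).round(4))
E
```

```text
clock: 34.78
tool_pos: [0.4801, -0.0445, 0.1921]
tool_rot: [-3.142, -0.001, -3.055]
ft_force: [-0.2, 0.2, 0.4]
opening: 0.007
gripper_force: 0.0
t 34.77 pos [ 0.4801 -0.0445  0.1921] rot [-3.142e+00 -1.000e-03 -3.055e+00] open 0.007 gf 0.0 ft [-0.2  0.2  0.4]
s 0.68 [190.3 269.2] [ 0.4893 -0.0333  0.162 ]
```

Following the arc well; now the last part, slowly.

```bash
python3 -m crank '[[0,0,0.005,0,1],[0,0,0.005,0,1],[0,0,0.004,0,1],[0,0,0.003,0,1],[0,0,0,0,1]]'
python3 -m crank '[[0,0,0.002,0,1],[0,0,0.002,0,1],[0,0,0,0,1]]'
```

```text
clock: 35.6
tool_pos: [0.4804, -0.0445, 0.1756]
tool_rot: [-3.142, -0.0, -3.055]
ft_force: [0.9, -0.4, 0.3]
opening: 0.001
gripper_force: 0.0
clock: 35.98
tool_pos: [0.4806, -0.0445, 0.172]
tool_rot: [-3.142, 0.0, -3.055]
ft_force: [0.3, -0.8, 0.9]
opening: -0.003
gripper_force: 0.4
```

```bash
python3 -m crank '[[0,0,0.002,0,1],[0,0,0.002,0,1],[0,0,0,0,1]]'
python3 -m crank '[[0,0,0.002,0,1],[0,0,0,0,1]]'
```

```text
clock: 36.35
tool_pos: [0.4808, -0.0447, 0.1709]
tool_rot: [-3.141, 0.003, -3.054]
ft_force: [-8.0, 3.0, 19.9]
opening: -0.001
gripper_force: 9.8
clock: 36.6
tool_pos: [0.4809, -0.0448, 0.1704]
tool_rot: [-3.14, 0.004, -3.053]
ft_force: [-13.0, 3.8, 29.4]
opening: -0.001
gripper_force: 14.6
```

```bash
python3 -m crank '[[0,0,-0.004,0,1],[0,0,-0.02,0,1],[0,0,-0.03,0,1],[0,0,-0.04,0,1],[0.04,0,0,0,1],[0.04,0,0,0,1],[0,0,0,0,1],[0,0,0,0,1]]'
python3 - <<'E'
from h import *
rpt()
w=bot.grab_frame('wrist');s=bot.grab_frame('side')
for F in(w,s):
  for d in bot.tip_of(F,'hook_peg')[:2]: print(round(d['confidence'],2),np.round(d['position'],1),atz(F,d['position'],.14).round(4))
a=cv2.resize(s['frame'][110:330,190:400],None,fx=2,fy=2,interpolation=cv2.INTER_CUBIC); b=cv2.resize(w['frame'],(380,285)); 
o=np.zeros((440,800,3),np.uint8); o[:,:420]=a; o[:285,420:]=b
cv2.imwrite('pics/fin.png',o[:,:,::-1])
E
```

```text
clock: 37.6
tool_pos: [0.401, -0.0513, 0.26]
tool_rot: [3.141, 0.001, -3.055]
ft_force: [0.2, 0.6, 0.2]
opening: 0.003
gripper_force: 0.0
t 37.6 pos [ 0.401  -0.0513  0.26  ] rot [ 3.141e+00  1.000e-03 -3.055e+00] open 0.003 gf 0.0 ft [0.2 0.6 0.2]
0.8 [197.6 269. ] [ 0.4872 -0.039   0.14  ]
```

View pics/fin.png

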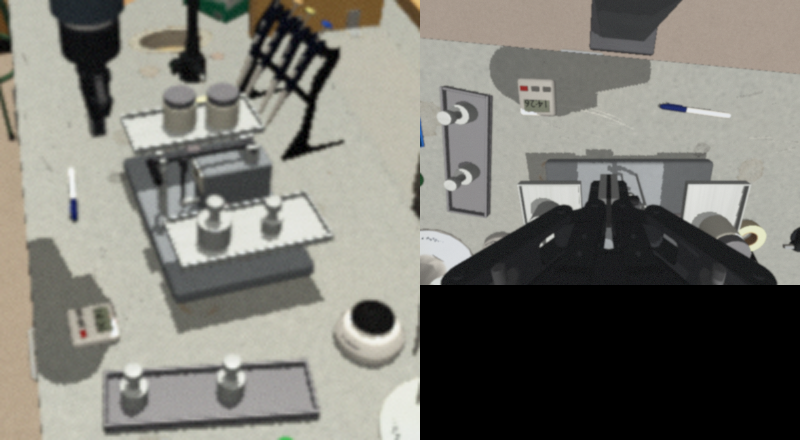

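The final picture shows both jars on the left pan at (180,110) and (222,105). The 500 g and 100 g weights are on the right pan, the two 200 g weights are in the tray, and the hook arm is down and level.

```bash
python3 -c "from cell import bot; print(bot.hand_in())"
```

```text
the job is handed in; nothing more can be done
None
```

I handed the job in with both jars on the left pan, the 500 g and 100 g weights on the right pan, the two 200 g weights in the tray, the pointer midway between its marks before I closed the hook, and the hook pressed down to a firm stop in its catch; the judge's result was not shown.

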